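# Open the optics housing and shift the filter carriage

### The job

Open the white optics housing: push the wings of its two captive thumbscrews a quarter turn anticlockwise, one after the other, until each stands fully clear of the cover, then lift the cover off by its handle without tipping it over and lay it flat, handle up, on the middle of the grey pad and let go. Then push the filter carriage inside the housing all the way along to the stop at its left end (seen from the robot). Leave the thumbscrews open and do not disturb the other things on the worktop.

Things in the scene. Friction and masses are not known exactly. Their poses are not given: they have to be found in the camera images.
- housing: Fixed white open-topped box, 122 (its x) x 172 (its y) mm outside, walls and floor 6 mm, rim 60 mm above the worktop. A lug 36 mm wide, 30 mm long and 58 mm high at each y end carries a thumbscrew. Origin: centre of its underside, on the worktop; its x points away from the robot, y to the left, give or take 0.3 rad. It may stand left or right.
- cover: Loose flat aluminium plate, 122 (its x) x 172 (its y) x 5 mm, 0.28 to 0.46 kg, on the housing's rim, axes as the housing's; dark bail handle on top. A skirt 6 mm deep under it drops inside the walls with 2.5 mm play. Origin: centre, at the skirt's lower edge, 6 mm below the plate's underside (54 mm above the worktop on the housing, 4 mm when on the pad).
- cover_handle (a point): Middle of the handle's bar, 47 mm above the cover's origin (101 mm above the worktop when on the housing). The bar is round, 12 mm thick, runs 78 mm along the cover's y; 30 mm free below it.
- screw_left (a joint): Turn (rad, anticlockwise from above) of the thumbscrew at the housing's +y end. 0: locked, wing along the housing's y, half of it over the cover. 1.6 (stop): open, wing along the housing's x. Clear of the cover from 1.35. Starts at 0 to 0.25, stays where left, turns at 0.04 N m (under 3 N at the wing's end). It does not rise.
- screw_right (a joint): The same for the thumbscrew at the housing's -y end, also anticlockwise from above to open.
- screw_left_pivot (a point): Point on the left screw's axis, 100 mm from the housing's centre along +y, 73.5 mm above the worktop, at the wing's mid height. The wing: a straight steel bar 64 mm long, centred on the axis, 12 mm wide (16 at its round ends), 66.5 to 80.5 mm above the worktop; a round cap of 11 mm radius on it reaches 88 mm.
- screw_right_pivot (a point): The same point of the right thumbscrew, 100 mm from the housing's centre along -y.
- screw_left_wing (a point): A point 24 mm out on the half of the left wing that points away from the cover when locked (8 mm short of the wing's end), mid height. It turns with the wing: from the housing's +y direction towards -x as it opens.
- screw_right_wing (a point): The same on the right wing: it turns from the housing's -y direction towards +x as it opens.
- carriage (a joint): Travel of the filter carriage inside the housing along the housing's +y, m. 0: parked at the -y end; 0.070: at the stop of the +y end. It starts between 0 and 0.02, stays where it is left and slides at about 2 N plus 4 N per m/s.
- carriage_tab (a point): Top centre of the upright push tab on the carriage, 52 mm above the worktop; the tab is 56 (housing x) x 8 (housing y) mm and rises 22 mm above the dark carriage block (84 x 34 mm, top at 30 mm). Its y in the housing's frame is -35 mm + carriage; the housing's inner end walls are at y = -80 and +80 mm.
- pad: Fixed flat grey pad on the worktop, 200 (its x) x 240 (its y) x 4 mm; on the other side of the work area from the housing. Origin: centre of its underside, on the worktop.
- tissue_box: Bystander, loose: white tissue box, 76x110x44 mm. Origin: its underside. To be left alone.
- slide_box: Bystander, loose: blue slide box, 99x172x39 mm. Origin: its underside. To be left alone.
- lens_can: Bystander, loose: dark screw-lid can, 39 diameter, 66 tall mm. Origin: its underside. To be left alone.
- dish: Bystander, loose: clear lidded dish, 62 diameter, 16 tall mm. Origin: its underside. To be left alone.
- blower: Bystander, loose: dark rubber dust blower with a thin nozzle, 51x128x52 mm. Origin: its underside. To be left alone.
- hex_driver: Bystander, loose: screwdriver with red handle, 141 long mm. Origin: its underside. To be left alone.

How it is judged:
By the outcome, as a careful person would: the job done as asked, in the order asked, and still so for the second after the job is handed in, with the robot touching nothing.
It also fails if it takes over 72 s, if anything falls off the work surface, if the arm or the gripper's body presses on something with over 40 N, if the wrist force passes 120 N, or if a joint passes its speed limit or range.

### The arm

A 7-joint arm with a two-finger parallel gripper is mounted at the origin on a cart in front of the work surface, level with it; the furniture and walls round the work are solid. World frame = base frame: x ahead of the robot, y to its left, z up, the work surface at z = 0. Lengths are in m, angles in rad, forces in N, time in s.
With the tool pointing down it reaches from about 0.4 to 0.85 m from the base axis. Payload 10.4 kg.
Tool frame: the origin (TCP) lies between the finger pads; the fingertips stand ahead of it and the grasp point (between the pads) lies 3 mm ahead of it (r.tips_ahead is the z of the fingertips in the tool frame, in m); z points along the fingers, y is the line along which they close (so a half turn about z gives the same grasp; the last joint's range is limited). The gripper opens to 87 mm and grips with 3 to 60 N. Pads are 19 mm wide; open, the fingers measure 117 mm over their backs; the gripper's body (75 mm by 190 mm) begins 51 mm behind the grasp point.
Start: joints at [1.227, 0.332, -0.065, 1.46, 0.022, 1.35, -0.088], TCP at [0.197, -0.593, 0.245] pointing down, gripper open.
Joint ranges: [-2.6, 2.6], [-0.5, 2.12], [-1.47, 1.34], [0.16, 2.42], [-1.27, 4.41], [0.06, 2.06], [-2.6, 2.6]. Speed limits (rad/s): [2.22, 2.22, 2.79, 2.79, 3.14, 3.14, 3.14].

### API

Orientations are given as a unit quaternion [x, y, z, w].
In Python, from bench import telemetry, camera, get_calibration, r gives the robot as it stands.
- The arm moves only by the tool drive_tool, never from a script. Its argument "series" is one flat list of numbers, 7 for each row, row after row: the turn, a rotation vector about the tool's x, y, z in units of 5 degrees (1.0 is 5 degrees), then the shift along the tool's x, y, z in units of 40 mm (1.0 is 40 mm), then the opening, from -1 (shut) to 1 (fully open). A call has 1 to 10 rows; each row is the pose to reach, as a shift and turn from the pose commanded when the call began, along the tool's axes at that moment; what a row does not reach only later rows make up. A row lasts 1/12 s, in which the tool goes at most 41.7 mm and 7.16 degrees, less where a joint would pass 70% of its speed; a pose out of reach is approached as far as the arm can. A call with a gripper value outside its range is refused whole. The fingers move at their own pace and stop on an object; "grip_force" is the grip in N (left out, the last holds). Time passes only in rows, so rows that repeat a pose let the fingers close. It gives the time, the measured TCP pose, the force, the opening and the grip force at its end, in the units of the state.
- telemetry.read_state(): the state, without advancing time (a new reading comes with each control period).
- camera(name): name is "scene" or "top" or "wrist"; returns the picture (480x640x3 uint8, red, green, blue); there is no depth.
- get_calibration(name): a dict with "fovy" (degrees; the focal length in pixels is half the picture's height over the tangent of half this angle, whatever the lens; pixels are square), "cx", "cy" (the principal point, pixels), "dist" ([k1, k2, p1, p2, k3] as OpenCV has them; the pictures are not rectified), "xyz" and "rotation" of the camera in the world. Camera axes: x right, y up, looking along -z (the intrinsics and any distortion apply to the point x, -y, -z); pixel columns grow to the right and rows downward; lengths in m; the calibration is good to about 2 mm. A picture is of the moment at which its call begins: read the wrist's pose just before it. get_calibration takes no time and is no camera call; for the wrist camera it gives the pose at the moment of the call.
- r.close_job(): hands the job in; it is judged then, once.
The state is a dict: "time": time; "joint_positions": joint angles; "joint_vel": joint speeds; "joint_torque": joint torques, N m; "ee_pos": TCP position; "eef_rot": TCP orientation; "ft_force": force on the tool from outside, world axes, zero at the start; "torque": the same for the moment, N m; "width": finger opening in m; "grip_force": force on a finger pad.
Only numpy, scipy, OpenCV 4.12 (cv2) and the standard library are available. Lean on these libraries where they do the work, as an engineer would, in place of code of your own. Each camera call takes 0.05 s, during which the arm holds its last target. There are 200 camera calls.

## Working session

There is one attempt and no reset: what is moved stays moved. The work goes in short steps, Python scripts to look and compute and a tool call to move; the robot and the scene stay as the last step left them, time stands still between calls to the robot, and variables do not carry over. Pictures are saved under pics/ and viewed, at most 12 in all, crops included, and the job is handed in when it is done.

Besides the shell and the picture viewer there is one more tool, called after "Emit:" in YAML: its name, and indented under it one key for each argument. drive_tool: Moves the arm, as the interface text tells. Its arguments: {"type":"object","properties":{"series":{"type":"array"},"grip_force":{"type":"number"}},"required":["series"]}

```bash
ls; mkdir -p pics; python3 - <<'E'
from bench import telemetry,camera,get_calibration,r
import cv2
for n in("scene","top"):
    cv2.imwrite(f"pics/{n}0.png",camera(n)[:,:,::-1]); print(n,get_calibration(n))
print(r.tips_ahead,telemetry.read_state())
E
```

```text
pics
scene {'fovy': 47.28363220730477, 'cx': 325.1198096471538, 'cy': 235.94377850294276, 'dist': array([-0.0852928,  0.       ,  0.       ,  0.       ,  0.       ]), 'xyz': array([-0.03603444, -1.07087557,  1.30028656]), 'rotation': array([ 0.36841418, -0.08290837, -0.22857005,  0.89730314])}
top {'fovy': 45.54104265407565, 'cx': 323.2293022482878, 'cy': 239.3101639403871, 'dist': array([-0.11371003,  0.        ,  0.        ,  0.        ,  0.        ]), 'xyz': array([ 0.36873187, -0.01569092,  1.62262681]), 'rotation': array([ 0.0361979 , -0.04019482, -0.69647766,  0.71553683])}
0.022 {'time': 0.1, 'joint_positions': array([ 1.22742378,  0.33280908, -0.06466994,  1.46084515,  0.02158566,
        1.34992838, -0.0885304 ]), 'joint_vel': array([-0.00032413, -0.00164748, -0.00018698, -0.00098915,  0.00043107,
        0.00232277,  0.00023313]), 'joint_torque': array([ 1.51615161e-03, -6.24551225e+01,  2.47517478e-02, -3.90718281e+01,
       -6.13281853e-02,  3.65618721e-02,  9.20979824e-05]), 'ee_pos': array([ 0.19694511, -0.59281834,  0.24383897]), 'eef_rot': array([ 9.87168896e-01,  1.59678273e-01, -1.30596414e-04, -6.34378878e-04]), 'ft_force': array([ 0.11571562,  0.68866549, -0.05425546]), 'torque': array([-0.02954635, -0.04640493, -0.00303535]), 'grip_force': 0.0, 'width': 0.08710664214071694}
```

View pics/top0.png

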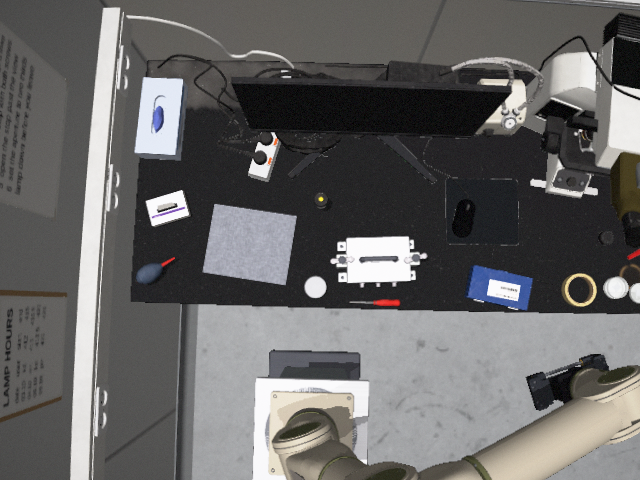

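View pics/scene0.png

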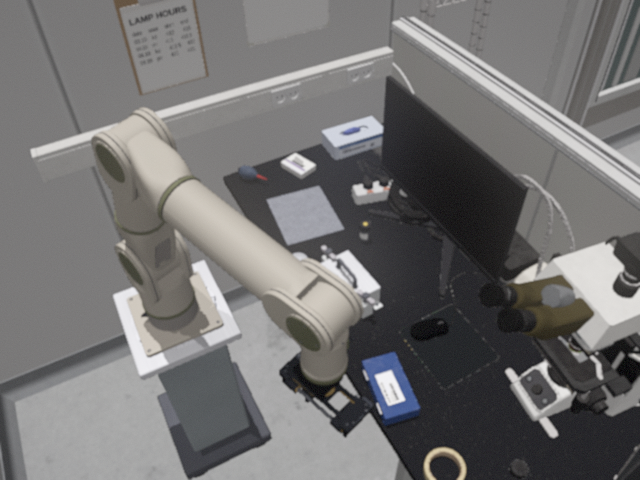

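The top view shows the housing at about (379,260), with the handle bar along the image's horizontal and screws near (340,260) and (418,258). The pad is at about (250,245), the dish at (315,287) and the driver at (375,302). The scene view shows the same layout, with the monitor standing behind the housing.

```bash
cat > h.py <<'E'
import numpy as np,cv2
from scipy.spatial.transform import Rotation as R
from bench import telemetry,camera,get_calibration,r
F=np.diag([1.,-1,-1])
def K(c):
    f=240/np.tan(np.radians(c['fovy']/2)); return np.array([[f,0,c['cx']],[0,f,c['cy']],[0,0,1]])
def ray(c,p):
    u=cv2.undistortPoints(np.array(p,float).reshape(-1,1,2),K(c),c['dist'])[:,0]
    return (R.from_quat(c['rotation']).as_matrix()@F@np.c_[u,np.ones(len(u))].T).T
def atz(c,p,z):
    d=ray(c,p); return c['xyz']+d*((z-c['xyz'][2])/d[:,2])[:,None]
def proj(c,P):
    M=(R.from_quat(c['rotation']).as_matrix()@F).T; P=np.array(P,float).reshape(-1,3)
    return cv2.projectPoints(P,cv2.Rodrigues(M)[0],-M@c['xyz'],K(c),c['dist'])[0][:,0]
def tri(cs,ps):
    A=np.zeros((3,3));b=np.zeros(3)
    for c,p in zip(cs,ps):
        d=ray(c,[p])[0];d/=np.linalg.norm(d);m=np.eye(3)-np.outer(d,d);A+=m;b+=m@c['xyz']
    return np.linalg.solve(A,b)
def move(target,yaw_y):
    """rows units for going to world target pos, tool down, tool y axis at angle yaw_y (mod pi)"""
    s=telemetry.read_state();R0=R.from_quat(s['eef_rot']);y=np.array([np.cos(yaw_y),np.sin(yaw_y),0])
    if R0.as_matrix()[:,1]@y<0:y=-y
    z=np.array([0,0,-1.]);Rt=R.from_matrix(np.c_[np.cross(y,z),y,z])
    return np.round(np.r_[(R0.inv()*Rt).as_rotvec()/np.radians(5),R0.inv().apply(np.array(target)-s['ee_pos'])/.04],3)
E
python3 - <<'E'
from h import *
im=cv2.imread('pics/top0.png')
a=cv2.resize(im[220:310,195:445],None,fx=3.2,fy=3.2,interpolation=cv2.INTER_CUBIC)
cv2.imwrite('pics/topc.png',a)
c=get_calibration('top')
print(atz(c,[(379,260),(340,260),(418,258)],.1).round(3))
print(atz(c,[(250,245)],0).round(3), R.from_quat(telemetry.read_state()['eef_rot']).as_matrix().round(3))
cw=get_calibration('wrist'); print(cw)
E
```

```text
[[ 0.483 -0.173  0.1  ]
 [ 0.48  -0.068  0.1  ]
 [ 0.491 -0.277  0.1  ]]
[[0.523 0.186 0.   ]] [[ 0.949  0.315 -0.   ]
 [ 0.315 -0.949  0.001]
 [-0.    -0.001 -1.   ]]
{'fovy': 60.68752367680123, 'cx': 325.3982125975495, 'cy': 243.74111489624337, 'dist': array([-0.03020964,  0.        ,  0.        ,  0.        ,  0.        ]), 'xyz': array([ 0.26360513, -0.57090359,  0.38193766]), 'rotation': array([-0.10410113,  0.07546126, -0.5802911 ,  0.80419575])}
```

View pics/topc.png

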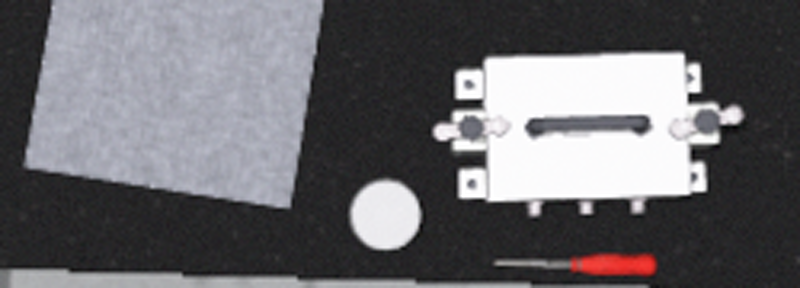

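```bash
python3 - <<'E'
from h import *
c=get_calibration('top')
p=atz(c,[(341.9,259.7),(415.9,257.8)],.088);v=p[0]-p[1];print(p.round(4),p.mean(0).round(4),np.linalg.norm(v)); a=np.arctan2(-v[0],v[1]);print('yaw',a)
pc=atz(c,[(203,272),(286,285),(214,204),(297,214)],.004);print(pc.round(3),pc.mean(0))
pr=[(25,165),(291,208)];q=atz(c,[(195+x/3.2,220+y/3.2) for x,y in pr],.004);w=q[0]-q[1];print('pad',q.round(3),np.linalg.norm(w),np.arctan2(-w[0],w[1]))
s=telemetry.read_state();cw=get_calibration('wrist');R0=R.from_quat(s['eef_rot']).inv()
print('cam in tool',R0.apply(cw['xyz']-s['ee_pos']),R0.apply(ray(cw,[(320,240)])[0]))
print(move([.485,-.175,.30],a))
E
```

```text
[[ 0.4816 -0.0738  0.088 ]
 [ 0.492  -0.2738  0.088 ]] [ 0.4868 -0.1738  0.088 ] 0.2002212303870105
yaw 0.05202973899678091
[[0.442 0.316 0.004]
 [0.412 0.079 0.004]
 [0.638 0.294 0.004]
 [0.615 0.054 0.004]] [0.5266999  0.18610079 0.004     ]
pad [[0.443 0.317 0.004]
 [0.412 0.079 0.004]] 0.239757950163011 -0.13034711352000736
cam in tool [ 7.01619236e-02  3.92141860e-05 -1.38102734e-01] [-0.24613583 -0.01248062  0.96928737]
[-1.3000e-02 -9.0000e-03 -1.4921e+01  1.0127e+01 -7.6440e+00 -1.3950e+00]
```

Emit:
drive_tool:
  series: [0,0,-14.9,10.1,-7.65,-1.4,-1,0,0,-14.9,10.1,-7.65,-1.4,-1,0,0,-14.9,10.1,-7.65,-1.4,-1,0,0,-14.9,10.1,-7.65,-1.4,-1,0,0,-14.9,10.1,-7.65,-1.4,-1,0,0,-14.9,10.1,-7.65,-1.4,-1,0,0,-14.9,10.1,-7.65,-1.4,-1,0,0,-14.9,10.1,-7.65,-1.4,-1,0,0,-14.9,10.1,-7.65,-1.4,-1,0,0,-14.9,10.1,-7.65,-1.4,-1]

```text
time: 0.93
ee_pos: [0.4321, -0.2498, 0.2905]
eef_rot: [0.705, 0.709, -0.0, 0.0]
ft_force: [0.9, -0.4, -0.5]
width: 0.0283
grip_force: 0.0
```

```bash
python3 - <<'E'
from h import *
print(move([.485,-.175,.30],.052)); print(telemetry.read_state()['joint_positions'])
E
```

```text
[-0.003  0.004 -0.527  1.862  1.334 -0.239]
[ 0.88407172  0.05868635 -0.46700778  1.69287593  0.02724252  1.39640738
  0.41904981]
```

Emit:
drive_tool:
  series: [0,0,-0.5,1.9,1.33,-0.24,-1,0,0,-0.5,1.9,1.33,-0.24,-1,0,0,-0.5,1.9,1.33,-0.24,-1,0,0,-0.5,1.9,1.33,-0.24,-1,0,0,-0.5,1.9,1.33,-0.24,-1,0,0,-0.5,1.9,1.33,-0.24,-1]

```text
time: 1.43
ee_pos: [0.484, -0.177, 0.2995]
eef_rot: [0.692, 0.722, -0.0, -0.0]
ft_force: [-0.4, -0.7, -0.5]
width: 0.0008
grip_force: 0.0
```

```bash
python3 - <<'E'
from h import *
import json
s=telemetry.read_state();c=get_calibration('wrist')
cv2.imwrite("pics/w1.png",camera('wrist')[:,:,::-1])
json.dump({k:(np.array(v).tolist()) for k,v in c.items()},open('w1.json','w'))
print(s['ee_pos'],s['joint_vel'].round(3),move([.485,-.175,.30],.052))
print(proj(c,[[.4816,-.0738,.088],[.492,-.2738,.088]]))
E
```

```text
[ 0.48401273 -0.17696277  0.29947438] [ 0.012 -0.001  0.007  0.001 -0.001 -0.001 -0.001] [-0.009  0.002 -0.123  0.054  0.029 -0.012]
[[327.13108183  92.72245457]
 [329.11148273 321.00235547]]
```

View pics/w1.png

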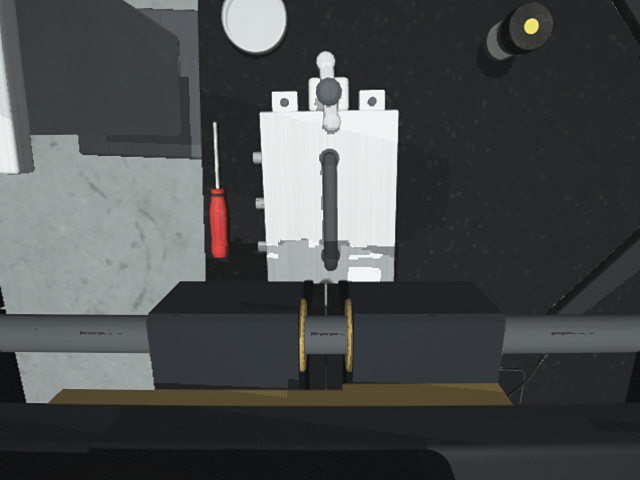

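The wrist view shows the left cap at (328.5,92) with wing ends at (325.5,60) and (332,123). The handle bar runs from (329,157) to (331,262), and the gripper hides the right screw.

```bash
python3 - <<'E'
from h import *
import json
c=get_calibration('top');w={k:np.array(v) for k,v in json.load(open('w1.json')).items()}
print('cap',tri([c,w],[(341.9,259.7),(328.5,92)]))
T=lambda x,y:(195+x/3.2,220+y/3.2)
print('h',tri([c,w],[T(534,126),(329.5,157)]),tri([c,w],[T(644,122),(331,262)]))
print(atz(w,[(328.5,92)],.088),atz(w,[(325.5,60),(332,123)],.08),atz(w,[(329.5,157),(331,262)],.107))
t=atz(c,[T(733,115),T(682,128),T(443,131),T(497,126)],.08);print(t)
for a,b in((t[1],t[0]),(t[3],t[2])):
  v=b-a;print(np.degrees(np.arctan2(v[1],v[0])))
E
```

```text
cap [ 0.48211267 -0.07353503  0.08833704]
h [ 0.48527867 -0.12679308  0.07725344] [ 0.49165359 -0.22359061  0.06477001]
[[ 0.48267927 -0.07320094  0.088     ]] [[ 0.47919265 -0.04787065  0.08      ]
 [ 0.48670171 -0.09695174  0.08      ]] [[ 0.48555133 -0.12371428  0.107     ]
 [ 0.4906565  -0.21046502  0.107     ]]
[[ 0.49828041 -0.29743937  0.08      ]
 [ 0.486087   -0.25396584  0.08      ]
 [ 0.47818885 -0.05134429  0.08      ]
 [ 0.48364888 -0.09689265  0.08      ]]
-74.33230709230668
96.83561546730267
```

```bash
cat >> h.py <<'E'
YAW=.055
def pusher(piv,phi,side,u=.024,b=.021,z=.091):
    """pose of closed-finger pusher: side +1 left, -1 right"""
    a=YAW+phi+side*np.pi/2
    U=np.array([np.cos(a),np.sin(a)]);N=np.array([-U[1],U[0]])
    return np.r_[np.array(piv)+u*U-b*N,z],YAW+phi
E
python3 - <<'E'
from h import *
P=(.4822,-.0735)
t,y=pusher(P,.0,1,b=.030,z=.2995);print(t,move(t,y))
t,y=pusher(P,.0,1,b=.030);print(move(t,y))
E
```

```text
[ 0.5108353  -0.04788712  0.2995    ] [-9.000e-03  2.000e-03 -1.580e-01  3.203e+00  8.050e-01 -1.000e-03]
[-9.000e-03  2.000e-03 -1.580e-01  3.203e+00  8.100e-01  5.212e+00]
```

Emit:
drive_tool:
  series: [0,0,-0.16,1.0,0.25,0,-1,0,0,-0.16,2.0,0.5,0,-1,0,0,-0.16,3.0,0.75,0.2,-1,0,0,-0.16,3.2,0.81,1.2,-1,0,0,-0.16,3.2,0.81,2.2,-1,0,0,-0.16,3.2,0.81,3.2,-1,0,0,-0.16,3.2,0.81,4.0,-1,0,0,-0.16,3.2,0.81,4.7,-1,0,0,-0.16,3.2,0.81,5.2,-1,0,0,-0.16,3.2,0.81,5.2,-1]

```text
time: 2.32
ee_pos: [0.5085, -0.0478, 0.0878]
eef_rot: [0.687, 0.726, -0.002, -0.003]
ft_force: [-0.4, 0.1, -0.4]
width: 0.0006
grip_force: 0.0
```

```bash
python3 - <<'E'
from h import *
P=(.4822,-.0735)
s=telemetry.read_state();print(s['ee_pos'],s['ft_force'])
for f in np.linspace(.05,1.1,10):
  print(move(*pusher(P,f,1)).tolist())
cv2.imwrite("pics/w2.png",camera('wrist')[:,:,::-1])
E
```

```text
[ 0.50848934 -0.04784576  0.08781621] [-0.43694201  0.10064176 -0.41148376]
[-0.077, -0.015, -0.569, 0.021, -0.198, -0.078]
[-0.077, -0.019, -1.905, 0.075, -0.274, -0.078]
[-0.075, -0.024, -3.242, 0.119, -0.356, -0.077]
[-0.074, -0.028, -4.579, 0.153, -0.442, -0.076]
[-0.073, -0.033, -5.916, 0.177, -0.532, -0.076]
[-0.071, -0.037, -7.253, 0.19, -0.624, -0.075]
[-0.069, -0.041, -8.59, 0.193, -0.717, -0.075]
[-0.067, -0.046, -9.927, 0.185, -0.809, -0.074]
[-0.065, -0.05, -11.264, 0.166, -0.9, -0.073]
[-0.063, -0.054, -12.601, 0.136, -0.989, -0.073]
```

View pics/w2.png

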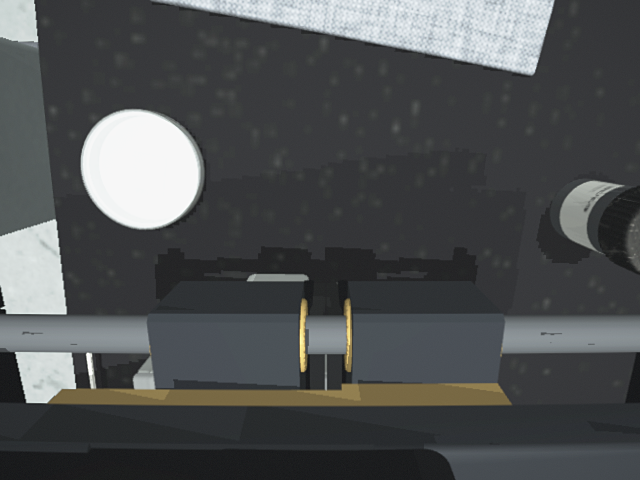

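The wrist view shows the closed fingers beside the left lug. The dish at (142,168) and the can at (600,215) are both well clear.

Emit:
drive_tool:
  series: [0,0,-0.6,0.02,-0.2,-0.05,-1,0,0,-1.9,0.07,-0.27,-0.05,-1,0,0,-3.2,0.12,-0.36,-0.05,-1,0,0,-4.6,0.15,-0.44,-0.05,-1,0,0,-5.9,0.18,-0.53,-0.05,-1,0,0,-7.2,0.19,-0.62,-0.05,-1,0,0,-8.6,0.19,-0.72,-0.05,-1,0,0,-9.9,0.185,-0.81,-0.05,-1,0,0,-11.2,0.17,-0.9,-0.05,-1,0,0,-12.6,0.14,-0.99,-0.05,-1]

```text
time: 3.2
ee_pos: [0.4723, -0.0422, 0.0958]
eef_rot: [0.203, 0.979, 0.001, 0.001]
ft_force: [-1.5, 6.7, 1.0]
width: 0.0003
grip_force: 2.6
```

```bash
python3 - <<'E'
from h import *
P=(.4822,-.0735)
s=telemetry.read_state();print(s['ee_pos'],s['ft_force'],s['joint_positions'].round(2),pusher(P,1.1,1))
for f in (1.1,1.2,1.3,1.4,1.5,1.55):
  print(move(*pusher(P,f,1)).tolist())
E
```

```text
[ 0.47234214 -0.04220456  0.09581528] [-1.53983352  6.66399235  0.99367893] [ 0.76  0.24 -0.83  1.98  0.21  1.    0.99] (array([ 0.46872721, -0.04459526,  0.091     ]), 1.155)
[0.016, 0.018, 0.089, 0.059, -0.091, 0.12]
[0.015, 0.019, -1.057, 0.109, -0.153, 0.12]
[0.014, 0.02, -2.203, 0.153, -0.22, 0.12]
[0.013, 0.021, -3.349, 0.189, -0.291, 0.12]
[0.012, 0.021, -4.494, 0.219, -0.365, 0.12]
[0.012, 0.022, -5.067, 0.23, -0.403, 0.119]
```

Emit:
drive_tool:
  series: [0,0,-0.5,0.08,-0.12,0.1,-1,0,0,-1.1,0.11,-0.16,0.1,-1,0,0,-2.2,0.15,-0.22,0.1,-1,0,0,-3.3,0.19,-0.29,0.1,-1,0,0,-4.5,0.22,-0.37,0.1,-1,0,0,-5,0.23,-0.41,0.1,-1,0,0,-5,0.23,-0.41,0.1,-1,0,0,-5,0.23,-0.41,0.1,-1]

```text
time: 3.87
ee_pos: [0.4574, -0.0552, 0.0912]
eef_rot: [-0.01, 1.0, -0.001, 0.001]
ft_force: [-0.2, 0.4, 0.4]
width: 0.0004
grip_force: 0.0
```

```bash
python3 - <<'E'
from h import *
P=(.4822,-.0735)
s=telemetry.read_state();print(s['ee_pos'],s['ft_force'],pusher(P,1.55,1))
# estimate phi from tool pose: contact face line through center+15mm*n ; wing half 6
Rm=R.from_quat(s['eef_rot']).as_matrix();print('tool y ang',np.arctan2(Rm[1,1],Rm[0,1])-YAW)
print('retreat',move(*pusher(P,1.55,1,b=.04)), move(*pusher(P,1.55,1,b=.04,z=.18)))
E
```

```text
[ 0.45737092 -0.05524084  0.0912085 ] [-0.18376456  0.35242076  0.44780488] (array([ 0.4574959 , -0.05333301,  0.091     ]), 1.605)
tool y ang 1.5353910848946362
retreat [-0.015  0.019 -0.167  0.003  0.523  0.005] [-1.50e-02  1.90e-02 -1.67e-01 -1.00e-03  5.20e-01 -2.22e+00]
```

```bash
python3 - <<'E'
from h import *
print(move([.465,-.345,.26],YAW))
E
```

```text
[ 3.0000e-03  2.7000e-02  1.7594e+01 -5.6000e-02 -7.2520e+00 -4.2100e+00]
```

Emit:
drive_tool:
  series: [0,0,0,0,0.52,0,-1,0,0,0,0,0.52,-0.9,-1,0,0,0,0,0.52,-1.9,-1,0,0,0,0,0.52,-2.9,-1,0,0,0,0,0.52,-3.9,-1]

```text
time: 4.28
ee_pos: [0.4559, -0.0332, 0.2485]
eef_rot: [-0.011, 1.0, -0.0, 0.0]
ft_force: [0.9, -0.7, -0.2]
width: 0.0006
grip_force: 0.0
```

```bash
python3 - <<'E'
from h import *
print(move([.465,-.345,.26],YAW))
E
```

```text
[ 1.0000e-03  9.0000e-03  1.7615e+01 -6.1000e-02 -7.7980e+00 -2.8400e-01]
```

Emit:
drive_tool:
  series: [0,0,17.6,-0.06,-7.8,-0.28,-1,0,0,17.6,-0.06,-7.8,-0.28,-1,0,0,17.6,-0.06,-7.8,-0.28,-1,0,0,17.6,-0.06,-7.8,-0.28,-1,0,0,17.6,-0.06,-7.8,-0.28,-1,0,0,17.6,-0.06,-7.8,-0.28,-1,0,0,17.6,-0.06,-7.8,-0.28,-1,0,0,17.6,-0.06,-7.8,-0.28,-1,0,0,17.6,-0.06,-7.8,-0.28,-1,0,0,17.6,-0.06,-7.8,-0.28,-1]

```text
time: 5.12
ee_pos: [0.4651, -0.3474, 0.2573]
eef_rot: [0.581, 0.814, 0.0, -0.0]
ft_force: [0.7, 0.2, -0.7]
width: 0.0005
grip_force: 0.0
```

```bash
python3 - <<'E'
from h import *
print(move([.465,-.345,.26],YAW))
E
```

```text
[ 1.000e-03 -4.000e-03  3.174e+00  5.800e-02  1.800e-02 -6.700e-02]
```

Emit:
drive_tool:
  series: [0,0,3.2,0,0,0,-1,0,0,3.2,0,0,0,-1,0,0,3.2,0,0,0,-1,0,0,3.2,0,0,0,-1]

```text
time: 5.45
ee_pos: [0.4657, -0.3457, 0.2579]
eef_rot: [0.685, 0.728, -0.0, 0.0]
ft_force: [-0.3, -0.2, -0.3]
width: 0.0006
grip_force: 0.0
```

```bash
python3 - <<'E'
from h import *
import json
s=telemetry.read_state();c=get_calibration('wrist')
cv2.imwrite("pics/w3.png",camera('wrist')[:,:,::-1])
json.dump({k:(np.array(v).tolist()) for k,v in c.items()},open('w3.json','w'))
print(s['ee_pos'],proj(c,[[.4822,-.0735,.088],[.4930,-.2734,.088]]))
E
```

```text
[ 0.46567513 -0.34566697  0.25789667] [[ 377.01429974 -193.95135444]
 [ 367.88358782  134.24658277]]
```

View pics/w3.png

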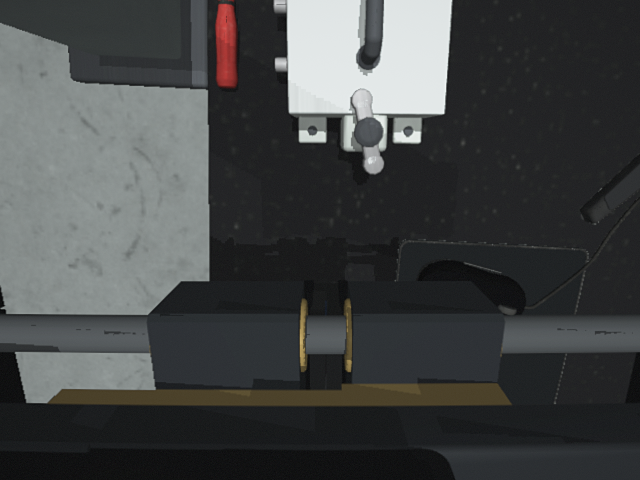

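The right cap is at (369,132) with wing ends at (361,98) and (374,163), so that screw is at about 0.2 rad. The handle's near post is at (369,60).

```bash
python3 - <<'E'
from h import *
import json
w={k:np.array(v) for k,v in json.load(open('w3.json')).items()};t=get_calibration('top')
print(tri([w,t],[(369,132),(415.9,257.8)]),atz(w,[(369,132)],.088))
P=(.4935,-.2728)
for z in(.2579,.091): print(move(*pusher(P,.1,-1,b=.031,z=z)))
E
```

```text
[ 0.49172246 -0.27185741  0.10010028] [[ 0.49367495 -0.27177138  0.088     ]]
[ 0.004  0.007 -1.046  1.105  0.093 -0.004]
[ 4.000e-03  7.000e-03 -1.046e+00  1.107e+00  9.200e-02  4.169e+00]
```

Emit:
drive_tool:
  series: [0,0,-1.0,1.1,0.09,0,-1,0,0,-1.0,1.1,0.09,0.6,-1,0,0,-1.0,1.1,0.09,1.5,-1,0,0,-1.0,1.1,0.09,2.4,-1,0,0,-1.0,1.1,0.09,3.2,-1,0,0,-1.0,1.1,0.09,3.8,-1,0,0,-1.0,1.1,0.09,4.15,-1,0,0,-1.0,1.1,0.09,4.15,-1,0,0,-1.0,1.1,0.09,4.15,-1]

```text
time: 6.25
ee_pos: [0.4664, -0.3013, 0.0913]
eef_rot: [0.651, 0.759, 0.0, -0.0]
ft_force: [-0.1, 0.1, 0.5]
width: 0.0006
grip_force: 0.0
```

```bash
python3 - <<'E'
from h import *
P=(.4935,-.2725)
s=telemetry.read_state();print(s['ee_pos'],s['ft_force'])
for f in np.linspace(.15,1.15,10):
  print(move(*pusher(P,f,-1)).tolist())
E
```

```text
[ 0.46638718 -0.3013448   0.09132689] [-0.08007649  0.13999471  0.46380368]
[-0.004, -0.007, -0.607, -0.017, 0.287, 0.008]
[-0.004, -0.007, -1.88, -0.068, 0.359, 0.008]
[-0.003, -0.007, -3.153, -0.11, 0.437, 0.008]
[-0.003, -0.007, -4.426, -0.143, 0.519, 0.008]
[-0.002, -0.008, -5.7, -0.168, 0.604, 0.008]
[-0.002, -0.008, -6.973, -0.182, 0.691, 0.008]
[-0.001, -0.008, -8.246, -0.187, 0.78, 0.008]
[-0.001, -0.008, -9.519, -0.182, 0.868, 0.008]
[-0.001, -0.008, -10.793, -0.167, 0.956, 0.008]
[-0.0, -0.008, -12.066, -0.143, 1.041, 0.008]
```

Emit:
drive_tool:
  series: [0,0,-0.6,-0.02,0.29,0,-1,0,0,-1.9,-0.07,0.36,0.05,-1,0,0,-3.15,-0.11,0.44,0.05,-1,0,0,-4.4,-0.145,0.52,0.05,-1,0,0,-5.7,-0.17,0.6,0.05,-1,0,0,-7.0,-0.18,0.69,0.05,-1,0,0,-8.2,-0.185,0.78,0.05,-1,0,0,-9.5,-0.18,0.87,0.05,-1,0,0,-10.8,-0.165,0.96,0.05,-1,0,0,-12.1,-0.14,1.04,0.05,-1]

```text
time: 7.08
ee_pos: [0.5089, -0.3019, 0.0911]
eef_rot: [0.178, 0.984, -0.001, 0.001]
ft_force: [-0.8, -1.1, -0.5]
width: 0.0004
grip_force: 0.9
```

```bash
python3 - <<'E'
from h import *
P=(.4935,-.2725)
s=telemetry.read_state();print(s['ee_pos'],s['ft_force'])
for f in (1.15,1.2,1.3,1.4,1.5,1.56):
  print(move(*pusher(P,f,-1)).tolist())
E
```

```text
[ 0.50893782 -0.30191812  0.09114915] [-0.82389117 -1.10406279 -0.51245642]
[-0.02, 0.023, 0.083, 0.023, 0.024, 0.004]
[-0.02, 0.023, -0.49, -0.002, 0.054, 0.004]
[-0.022, 0.022, -1.636, -0.049, 0.119, 0.004]
[-0.023, 0.021, -2.782, -0.089, 0.188, 0.004]
[-0.024, 0.02, -3.928, -0.122, 0.26, 0.004]
[-0.024, 0.019, -4.615, -0.138, 0.305, 0.003]
```

Emit:
drive_tool:
  series: [0,0,-0.5,0,0.06,0,-1,0,0,-1.6,-0.05,0.12,0,-1,0,0,-2.8,-0.09,0.19,0,-1,0,0,-3.9,-0.12,0.27,0,-1,0,0,-4.6,-0.14,0.32,0,-1,0,0,-4.6,-0.14,0.32,0,-1,0,0,-4.6,-0.14,0.32,0,-1]

```text
time: 7.67
ee_pos: [0.5191, -0.2918, 0.0909]
eef_rot: [-0.018, 1.0, -0.001, 0.001]
ft_force: [1.9, -3.2, 1.8]
width: 0.0003
grip_force: 1.2
```

```bash
python3 - <<'E'
from h import *
P=(.4935,-.2725)
s=telemetry.read_state();print(s['ee_pos'],s['ft_force'],pusher(P,1.56,-1))
print(move(*pusher(P,1.56,-1,b=.041,z=.25)))
E
```

```text
[ 0.51914071 -0.29179638  0.09092683] [ 1.91708383 -3.20246434  1.84455283] (array([ 0.51840453, -0.29241894,  0.091     ]), 1.615)
[-0.025  0.028 -0.102  0.005 -0.523 -3.976]
```

Emit:
drive_tool:
  series: [0,0,0,0,-0.52,0,-1,0,0,0,0,-0.52,-0.9,-1,0,0,0,0,-0.52,-1.9,-1,0,0,0,0,-0.52,-2.9,-1,0,0,0,0,-0.52,-3.9,-1,0,0,3,0,-0.52,-4.9,-1,0,0,4.5,0,-0.52,-5.9,-1,0,0,6,0,-0.52,-6.9,-1,0,0,7.5,0,-0.52,-7.9,1]

```text
time: 8.42
ee_pos: [0.5183, -0.3108, 0.4083]
eef_rot: [0.233, 0.973, -0.0, 0.001]
ft_force: [1.9, -1.0, 0.2]
width: 0.003
grip_force: 0.0
```

```bash
python3 - <<'E'
from h import *
print(move([.487,-.205,.42],YAW))
E
```

```text
[ 5.0000e-03  1.2000e-02  1.1983e+01  1.8950e+00  2.0030e+00 -2.9500e-01]
```

Emit:
drive_tool:
  series: [0,0,12,1.9,2.0,-0.2,1,0,0,12,1.9,2.0,-0.2,1,0,0,12,1.9,2.0,-0.2,1,0,0,12,1.9,2.0,-0.2,1,0,0,12,1.9,2.0,-0.2,1,0,0,12,1.9,2.0,-0.2,1,0,0,12,1.9,2.0,-0.2,1,0,0,12,1.9,2.0,-0.2,1,0,0,12,1.9,2.0,-0.2,1,0,0,12,1.9,2.0,-0.2,1]

```text
time: 9.25
ee_pos: [0.4864, -0.2054, 0.4139]
eef_rot: [0.686, 0.727, 0.0, 0.0]
ft_force: [-0.6, -0.4, -0.7]
width: 0.0656
grip_force: 0.0
```

```bash
python3 - <<'E'
from h import *
import json
s=telemetry.read_state();c=get_calibration('wrist')
cv2.imwrite("pics/w4.png",camera('wrist')[:,:,::-1])
json.dump({k:(np.array(v).tolist()) for k,v in c.items()},open('w4.json','w'))
print(s['ee_pos'],proj(c,[[.4822,-.0735,.088],[.4935,-.2725,.088]]),s['width'])
E
```

```text
[ 0.4864097  -0.20538289  0.41388561] [[327.80757849  75.05489717]
 [327.40553557 255.42843926]] 0.06564310618208302
```

View pics/w4.png

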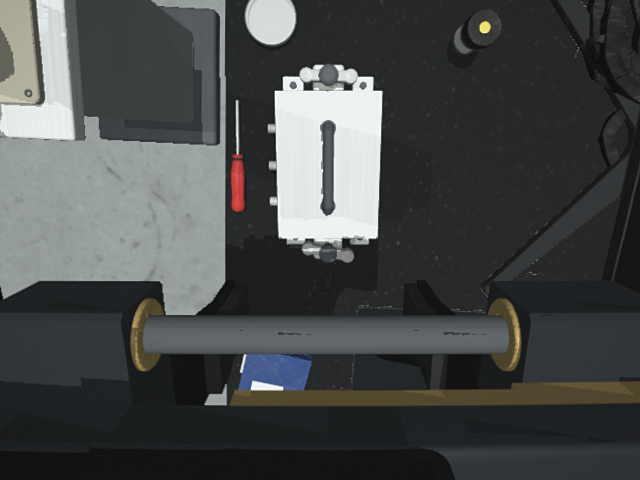

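```bash
python3 - <<'E'
from h import *
import json
w={k:np.array(v) for k,v in json.load(open('w4.json')).items()}
p=atz(w,[(306,75),(351,76),(307,249),(347,256),(277,91),(277,239),(382,91),(378,240)],.0735)
for a,b in((0,1),(2,3),(4,6),(5,7)): v=p[b]-p[a];print(np.arctan2(v[1],v[0])-YAW,np.linalg.norm(v))
print(atz(w,[(328,121),(328,213)],.107),atz(w,[(328,75),(327.5,254)],.088))
im=cv2.imread('pics/w4.png')
cv2.imwrite('pics/w4c.png',cv2.resize(im[50:275,250:410],None,fx=2.6,fy=2.6,interpolation=cv2.INTER_CUBIC))
E
```

```text
-0.01804138158082151 0.04924690133407791
-0.1774955560009116 0.04937219518957528
0.002920812645901154 0.11587908494381916
-0.007642555836058648 0.12165195535321197
[[ 0.48509547 -0.12104294  0.107     ]
 [ 0.49085962 -0.21826832  0.107     ]] [[ 0.4824005  -0.07343344  0.088     ]
 [ 0.49350781 -0.27074221  0.088     ]]
```

View pics/w4c.png

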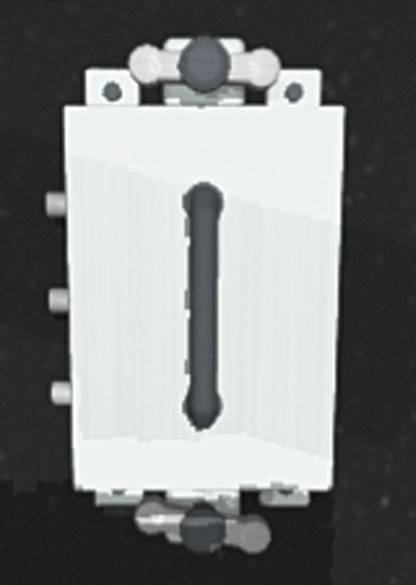

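Left wing ends are at (150,65) and (262,67) in the crop, about 1.55 rad and open. Right wing ends are at (150,517) and (255,535), about 1.40 rad, so it gets a small extra push for margin.

```bash
python3 - <<'E'
from h import *
P=(.4935,-.2712)
for b,z in((.036,.25),(.036,.091),(.015,.091)):
  t,_=pusher(P,1.58,-1,u=.03,b=b,z=z); print(t,move(t,YAW))
E
```

```text
[ 0.52574793 -0.30520104  0.25      ] [ 0.006  0.005  0.078 -2.547  0.825  4.096]
[ 0.52574793 -0.30520104  0.091     ] [ 6.000e-03  5.000e-03  7.800e-02 -2.546e+00  8.230e-01  8.071e+00]
[ 0.52440058 -0.28424431  0.091     ] [ 6.000e-03  5.000e-03  7.800e-02 -2.021e+00  8.220e-01  8.071e+00]
```

Emit:
drive_tool:
  series: [0,0,0,-0.8,0.27,0.4,-1,0,0,0,-1.6,0.54,0.8,-1,0,0,0,-2.4,0.8,1.2,-1,0,0,0,-2.55,0.82,2.2,-1,0,0,0,-2.55,0.82,3.2,-1,0,0,0,-2.55,0.82,4.2,-1,0,0,0,-2.55,0.82,5.2,-1,0,0,0,-2.55,0.82,6.2,-1,0,0,0,-2.55,0.82,6.6,-1,0,0,0,-2.55,0.82,6.6,-1]

```text
time: 10.13
ee_pos: [0.5232, -0.3048, 0.1449]
eef_rot: [0.685, 0.729, -0.001, -0.003]
ft_force: [-0.0, -0.2, -0.2]
width: 0.0191
grip_force: 0.0
```

```bash
python3 - <<'E'
from h import *
P=(.4935,-.2712)
for b,z in((.036,.25),(.036,.091),(.015,.091)):
  t,_=pusher(P,1.58,-1,u=.03,b=b,z=z); print(t,move(t,YAW))
s=telemetry.read_state();print(s['ee_pos'],s['width'])
E
```

```text
[ 0.52574793 -0.30520104  0.25      ] [-6.500e-02 -4.700e-02  9.000e-02 -2.000e-03  4.800e-02 -2.628e+00]
[ 0.52574793 -0.30520104  0.091     ] [-0.065 -0.047  0.09  -0.018  0.07   1.347]
[ 0.52440058 -0.28424431  0.091     ] [-0.065 -0.047  0.09   0.507  0.07   1.349]
[ 0.52321451 -0.30484666  0.14488128] 0.019052827185358157
```

Emit:
drive_tool:
  series: [0,0,0,0,0.03,0,-1,0,0,0,0,0.03,0.3,-1,0,0,0,0,0.03,0.8,-1,0,0,0,0,0.03,1.3,-1,0,0,0,0,0.03,1.3,-1,0,0,0,0.25,0.03,1.3,-1,0,0,0,0.4,0.03,1.3,-1,0,0,0,0.5,0.03,1.3,-1,0,0,0,0.52,0.03,1.3,-1,0,0,0,0.52,0.03,1.3,-1]

```text
time: 10.97
ee_pos: [0.5271, -0.2868, 0.0995]
eef_rot: [0.685, 0.728, -0.0, 0.003]
ft_force: [4.5, -7.8, -2.5]
width: 0.0005
grip_force: 4.0
```

Emit:
drive_tool:
  series: [0,0,0,0,0,0,-1]

```text
time: 11.05
ee_pos: [0.5271, -0.2868, 0.0995]
eef_rot: [0.685, 0.728, -0.0, 0.003]
ft_force: [4.1, -6.7, -2.7]
width: 0.0003
grip_force: 4.0
```

```bash
python3 - <<'E'
from h import *
import json
L=lambda n:{k:np.array(v) for k,v in json.load(open(n+'.json')).items()}
print(tri([L('w1'),L('w4')],[(329.5,157),(328,126)]),tri([L('w1'),L('w4'),L('w3')],[(331,260),(328,208),(369,60)]))
print(move([.488,-.172,.22],YAW))
E
```

```text
[ 0.48573409 -0.12533742  0.07430301] [ 0.4912931  -0.21976965  0.06939815]
[ 0.051  0.055  0.069  2.909 -0.788 -3.031]
```

Emit:
drive_tool:
  series: [0,0,0,-0.6,0,0,-1,0,0,0,-0.6,0,-0.6,-1,0,0,0,-0.6,0,-1.6,1,0,0,0,-0.6,0,-2.6,1,0,0,0,-0.3,-0.1,-3,1,0,0,0,0.3,-0.4,-3,1,0,0,0,1.2,-0.6,-3,1,0,0,0,2,-0.8,-3,1,0,0,0,2.8,-1,-3,1,0,0,0,2.8,-1,-3,1]

```text
time: 11.88
ee_pos: [0.4785, -0.1682, 0.2189]
eef_rot: [0.682, 0.731, -0.0, 0.001]
ft_force: [0.7, -0.1, 0.9]
width: 0.0459
grip_force: 0.0
```

```bash
python3 - <<'E'
from h import *
print(telemetry.read_state()['width'],move([.488,-.172,.22],YAW),move([.488,-.172,.099],YAW))
E
```

```text
0.04594094079433825 [ 0.013  0.016  0.171 -0.111  0.231 -0.026] [ 0.013  0.016  0.171 -0.107  0.228  2.999]
```

Emit:
drive_tool:
  series: [0,0,0.17,-0.11,0.23,0,1,0,0,0.17,-0.11,0.23,0,1,0,0,0.17,-0.11,0.23,0.5,1,0,0,0.17,-0.11,0.23,1.0,1,0,0,0.17,-0.11,0.23,1.5,1,0,0,0.17,-0.11,0.23,2.0,1,0,0,0.17,-0.11,0.23,2.5,1,0,0,0.17,-0.11,0.23,2.9,1,0,0,0.17,-0.11,0.23,2.9,1,0,0,0.17,-0.11,0.23,2.9,1]

```text
time: 12.72
ee_pos: [0.4881, -0.179, 0.1015]
eef_rot: [0.69, 0.724, 0.0, -0.0]
ft_force: [0.3, 0.7, -0.1]
width: 0.0869
grip_force: 0.0
```

```bash
python3 - <<'E'
from h import *
s=telemetry.read_state();print(s['width'],s['ft_force'],move([.488,-.172,.102],YAW))
E
```

```text
0.08687512973174222 [ 0.30691906  0.65810458 -0.09043268] [-0.004 -0.007 -0.087  0.176  0.006 -0.012]
```

Emit:
drive_tool:
  series: [0,0,-0.09,0.17,0,0,1,0,0,-0.09,0.17,0,0,-1,0,0,-0.09,0.17,0,0,-1,0,0,-0.09,0.17,0,0,-1,0,0,-0.09,0.17,0,0,-1,0,0,-0.09,0.17,0,0,-1,0,0,-0.09,0.17,0,0,-1,0,0,-0.09,0.17,0,0,-1,0,0,-0.09,0.17,0,0,-1,0,0,-0.09,0.17,0,0,-1]
  grip_force: 45

```text
time: 13.55
ee_pos: [0.4878, -0.1726, 0.1011]
eef_rot: [0.688, 0.726, -0.0, -0.0]
ft_force: [0.1, -0.6, 0.4]
width: 0.0355
grip_force: 0.0
```

Emit:
drive_tool:
  series: [0,0,0,0,0,0,-1,0,0,0,0,0,0,-1,0,0,0,0,0,0,-1,0,0,0,0,0,-0.05,-1,0,0,0,0,0,-0.1,-1,0,0,0,0,0,-0.2,-1,0,0,0,0,0,-0.4,-1,0,0,0,0,0,-0.6,-1,0,0,0,0,0,-0.8,-1,0,0,0,0,0,-1.0,-1]
  grip_force: 45

```text
time: 14.38
ee_pos: [0.488, -0.1726, 0.1423]
eef_rot: [0.687, 0.726, 0.0, 0.0]
ft_force: [0.5, -0.5, -4.3]
width: 0.0101
grip_force: 45.1
```

Emit:
drive_tool:
  series: [0,0,0,0,0,-0.3,-1,0,0,0,0,0,-0.7,-1,0,0,0,0,0,-1.1,-1,0,0,0,0,0,-1.5,-1,0,0,0,0,0,-1.8,-1,0,0,0,0,0,-2.0,-1,0,0,0,0,0,-2.0,-1]

```text
time: 14.97
ee_pos: [0.4886, -0.1728, 0.2231]
eef_rot: [0.688, 0.726, 0.0, 0.001]
ft_force: [-0.7, 0.7, -4.2]
width: 0.0102
grip_force: 45.1
```

```bash
python3 - <<'E'
from h import *
s=telemetry.read_state();print(s['ft_force'],s['torque'],s['width'],move([.527,.186,s['ee_pos'][2]],-.13))
cv2.imwrite("pics/w5.png",camera('wrist')[:,:,::-1])
E
```

```text
[-0.71767059  0.72437801 -4.18330525] [-0.08827236 -0.19179071  0.02703828] 0.01022694776060716 [ 0.029  0.016  2.116  8.904  1.448 -0.011]
```

View pics/w5.png

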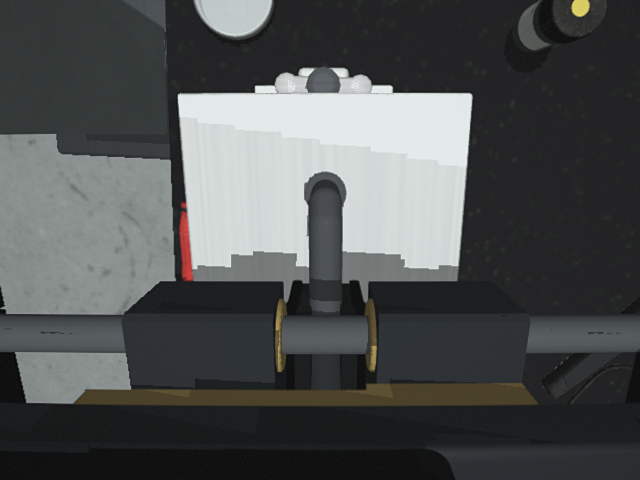

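The cover hangs level on the handle (bar at x≈325), and the left screw at (323,82) is open.

Emit:
drive_tool:
  series: [0,0,0.1,0.3,0.05,0,-1,0,0,0.3,1.0,0.16,0,-1,0,0,0.5,1.8,0.3,0,-1,0,0,0.7,2.6,0.43,0,-1,0,0,0.9,3.5,0.58,0,-1,0,0,1.1,4.4,0.72,0,-1,0,0,1.3,5.3,0.87,0,-1,0,0,1.5,6.2,1.0,0,-1,0,0,1.7,7.0,1.15,0,-1,0,0,1.9,7.7,1.26,0,-1]

```text
time: 15.85
ee_pos: [0.5207, 0.14, 0.2202]
eef_rot: [0.745, 0.667, -0.0, -0.0]
ft_force: [0.5, -0.2, -3.6]
width: 0.01
grip_force: 45.1
```

```bash
python3 - <<'E'
from h import *
print(move([.527,.186,.223],-.13))
E
```

```text
[-1.30e-02 -1.00e-03  2.21e-01  1.16e+00  2.90e-02 -7.10e-02]
```

Emit:
drive_tool:
  series: [0,0,0.1,0.6,0.02,0,-1,0,0,0.22,1.0,0.03,0,-1,0,0,0.22,1.16,0.03,0,-1,0,0,0.22,1.16,0.03,0.3,-1,0,0,0.22,1.16,0.03,0.9,-1,0,0,0.22,1.16,0.03,1.6,-1,0,0,0.22,1.16,0.03,2.3,-1,0,0,0.22,1.16,0.03,2.9,-1,0,0,0.22,1.16,0.03,3.2,-1,0,0,0.22,1.16,0.03,3.2,-1]

```text
time: 16.68
ee_pos: [0.5259, 0.1813, 0.0897]
eef_rot: [0.752, 0.659, -0.003, -0.001]
ft_force: [-0.3, -0.3, -4.2]
width: 0.0097
grip_force: 45.1
```

```bash
python3 - <<'E'
from h import *
s=telemetry.read_state();print(s['ft_force'],move([.527,.186,.0515],-.13),s['joint_positions'].round(2))
E
```

```text
[-0.27455533 -0.34134311 -4.17384049] [-0.057  0.03  -0.017  0.122  0.016  0.954] [ 0.31  0.48 -0.89  1.78  0.42  1.09 -0.85]
```

Emit:
drive_tool:
  series: [0,0,0,0.08,0.02,0.2,-1,0,0,0,0.1,0.02,0.45,-1,0,0,0,0.1,0.02,0.65,-1,0,0,0,0.1,0.02,0.8,-1,0,0,0,0.1,0.02,0.88,-1,0,0,0,0.1,0.02,0.93,-1,0,0,0,0.1,0.02,0.96,-1,0,0,0,0.1,0.02,0.97,-1,0,0,0,0.1,0.02,0.97,-1]

```text
time: 17.43
ee_pos: [0.5291, 0.1876, 0.0545]
eef_rot: [0.752, 0.66, 0.0, 0.0]
ft_force: [0.3, -0.1, -4.3]
width: 0.0101
grip_force: 45.1
```

```bash
python3 - <<'E'
from h import *
s=telemetry.read_state();print(s['ft_force'],move([.527,.186,.0515],-.13))
E
```

```text
[ 0.30038978 -0.0561476  -4.29166293] [ 0.004 -0.    -0.004 -0.045 -0.048  0.075]
```

Emit:
drive_tool:
  series: [0,0,0,-0.03,-0.04,0.03,-1,0,0,0,-0.03,-0.04,0.06,-1,0,0,0,-0.03,-0.04,0.09,-1,0,0,0,-0.03,-0.04,0.11,-1,0,0,0,-0.03,-0.04,0.11,-1]

```text
time: 17.85
ee_pos: [0.5272, 0.1865, 0.0513]
eef_rot: [0.752, 0.66, -0.0, 0.001]
ft_force: [-8.3, -5.0, 16.9]
width: 0.0097
grip_force: 44.1
```

Emit:
drive_tool:
  series: [0,0,0,0,0,-0.04,-1,0,0,0,0,0,-0.04,1,0,0,0,0,0,-0.04,1,0,0,0,0,0,-0.04,1,0,0,0,0,0,-0.04,1,0,0,0,0,0,-0.04,1,0,0,0,0,0,-0.04,1,0,0,0,0,0,-0.04,1,0,0,0,0,0,-0.04,1]

```text
time: 18.6
ee_pos: [0.5273, 0.1866, 0.0515]
eef_rot: [0.752, 0.66, 0.0, 0.0]
ft_force: [-0.5, -0.1, 0.6]
width: 0.055
grip_force: 0.0
```

Emit:
drive_tool:
  series: [0,0,0,0,0,-0.3,1,0,0,0,0,0,-0.9,1,0,0,0,0,0,-1.8,1,0,0,0,0,0,-2.8,1,0,0,0,0,0,-3.8,1,0,0,0,0,0,-4.4,1,0,0,0,0,0,-4.4,1]

```text
time: 19.18
ee_pos: [0.5291, 0.1882, 0.234]
eef_rot: [0.751, 0.66, 0.004, 0.002]
ft_force: [0.7, 0.2, -0.4]
width: 0.0863
grip_force: 0.0
```

```bash
python3 - <<'E'
from h import *
s=telemetry.read_state();print(s['ee_pos'],s['width'],move([.488,-.205,.33],YAW))
E
```

```text
[0.5290527  0.1881509  0.23404944] 0.08631827119257449 [ 0.094 -0.027 -2.118 -9.871  0.274 -2.427]
```

Emit:
drive_tool:
  series: [0,0,-0.2,-0.9,0,-0.3,-1,0,0,-0.4,-1.8,0,-0.6,-1,0,0,-0.6,-2.7,0.1,-0.9,-1,0,0,-0.9,-3.7,0.1,-1.2,-1,0,0,-1.2,-4.7,0.15,-1.5,-1,0,0,-1.4,-5.7,0.2,-1.8,-1,0,0,-1.6,-6.7,0.2,-2.1,-1,0,0,-1.8,-7.7,0.25,-2.4,-1,0,0,-2.0,-8.7,0.27,-2.4,-1,0,0,-2.1,-9.6,0.27,-2.4,-1]

```text
time: 20.02
ee_pos: [0.4875, -0.1981, 0.3247]
eef_rot: [0.688, 0.726, -0.0, 0.001]
ft_force: [0.6, -1.2, -0.3]
width: 0.028
grip_force: 0.0
```

Emit:
drive_tool:
  series: [0,0,0,-0.27,0,0,-1,0,0,0,-0.27,0,0,-1,0,0,0,-0.27,0,0,-1]

```text
time: 20.27
ee_pos: [0.4886, -0.206, 0.3235]
eef_rot: [0.688, 0.725, 0.0, -0.0]
ft_force: [-0.3, 0.6, -0.2]
width: 0.0079
grip_force: 0.0
```

```bash
python3 - <<'E'
from h import *
import json
s=telemetry.read_state();c=get_calibration('wrist')
a=camera('wrist')[:,:,::-1];t=camera('top')[:,:,::-1]
json.dump({k:(np.array(v).tolist()) for k,v in c.items()},open('w6.json','w'))
m=np.zeros((600,800,3),np.uint8);m[:480,:640]=a
cv2.imwrite('pics/w6.png',a)
b=t[190:310,195:345];m[360:600,500:800]=cv2.resize(b,None,fx=2,fy=2,interpolation=cv2.INTER_CUBIC)
cv2.imwrite("pics/m6.png",m);print(s['ee_pos'])
E
```

```text
[ 0.488556   -0.20600797  0.32350079]
```

View pics/m6.png

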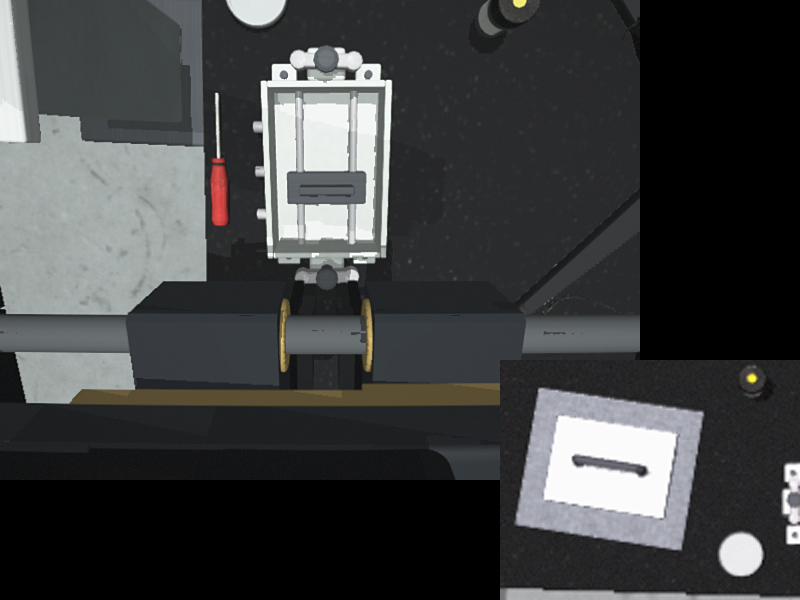

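The cover lies centred on the pad, handle up (inset). Inside the housing, the carriage block is at (326,187) and its tab strip spans rows 184–195 with the top at about row 190. Both screws stand open.

```bash
python3 - <<'E'
from h import *
import json
w={k:np.array(v) for k,v in json.load(open('w6.json')).items()}
C=np.array([.4878,-.1728]);X=np.array([np.cos(YAW),np.sin(YAW)]);Y=np.array([-X[1],X[0]])
for p,z in (((327,186),.052),((327,194),.052),((326,172),.03),((326,204),.03),((326,84),.06),((326,256),.06),((264,170),.06),((388,170),.06)):
  q=atz(w,[p],z)[0];print(p,((q[:2]-C)@X).round(4),((q[:2]-C)@Y).round(4))
t6=get_calibration('top');q=atz(t6,[(195+(611-500)/2,190+(466-360)/2)],.051);print('cover',q)
E
```

```text
(327, 186) 0.0012 -0.0121
(327, 194) 0.0012 -0.0201
(326, 172) 0.0003 -0.0001
(326, 204) 0.0002 -0.0338
(326, 84) 0.0005 0.0829
(326, 256) 0.0001 -0.0825
(264, 170) -0.0598 0.0045
(388, 170) 0.0603 0.0042
cover [[0.52361035 0.17848574 0.051     ]]
```

```bash
python3 - <<'E'
from h import *
C=np.array([.4878,-.1728]);Y=np.array([-np.sin(YAW),np.cos(YAW)])
for h,z in((-.041,.25),(-.041,.059),(.0215,.059)): print(move(np.r_[C+h*Y,z],YAW))
E
```

```text
[ 0.003 -0.003  0.005 -0.233  0.013  1.844]
[ 3.000e-03 -3.000e-03  5.000e-03 -2.340e-01  1.200e-02  6.619e+00]
[ 3.000e-03 -3.000e-03  5.000e-03  1.328e+00  1.200e-02  6.619e+00]
```

Emit:
drive_tool:
  series: [0,0,0,-0.23,0.01,0.8,-1,0,0,0,-0.23,0.01,1.7,-1,0,0,0,-0.23,0.01,2.6,-1,0,0,0,-0.23,0.01,3.5,-1,0,0,0,-0.23,0.01,4.3,-1,0,0,0,-0.23,0.01,5,-1,0,0,0,-0.23,0.01,5.3,-1,0,0,0,-0.23,0.01,5.4,-1,0,0,0,-0.23,0.01,5.4,-1]

```text
time: 21.12
ee_pos: [0.4899, -0.2147, 0.1078]
eef_rot: [0.688, 0.726, 0.0, -0.0]
ft_force: [-0.2, -0.2, 0.6]
width: 0.0002
grip_force: 0.0
```

```bash
python3 - <<'E'
from h import *
C=np.array([.4878,-.1728]);Y=np.array([-np.sin(YAW),np.cos(YAW)])
print(telemetry.read_state()['ft_force'])
for h,z in((-.041,.059),(.0215,.059)): print(move(np.r_[C+h*Y,z],YAW))
E
```

```text
[-0.16390265 -0.18585767  0.60833946]
[ 0.    -0.005 -0.008  0.023  0.006  1.221]
[ 0.    -0.005 -0.008  1.585  0.005  1.221]
```

Emit:
drive_tool:
  series: [0,0,0,0,0,0.4,-1,0,0,0,0,0,0.8,-1,0,0,0,0,0,1.1,-1,0,0,0,0,0,1.2,-1,0,0,0,0,0,1.2,-1,0,0,0,0.15,0,1.2,-1,0,0,0,0.3,0,1.2,-1,0,0,0,0.45,0,1.2,-1,0,0,0,0.6,0,1.2,-1,0,0,0,0.75,0,1.2,-1]

```text
time: 21.95
ee_pos: [0.4884, -0.1852, 0.0602]
eef_rot: [0.688, 0.726, 0.0, 0.001]
ft_force: [1.3, -3.2, 2.3]
width: 0.0002
grip_force: 1.1
```

Emit:
drive_tool:
  series: [0,0,0,0.15,0,0,-1,0,0,0,0.3,0,0,-1,0,0,0,0.45,0,0,-1,0,0,0,0.6,0,0,-1,0,0,0,0.7,0,0,-1,0,0,0,0.76,0,0,-1,0,0,0,0.8,0,0,-1,0,0,0,0.84,0,0,-1,0,0,0,0.84,0,0,-1]

```text
time: 22.7
ee_pos: [0.4861, -0.1519, 0.0594]
eef_rot: [0.688, 0.726, -0.0, -0.0]
ft_force: [0.2, -0.3, 0.4]
width: 0.0001
grip_force: 0.2
```

```bash
python3 - <<'E'
from h import *
C=np.array([.4878,-.1728]);Y=np.array([-np.sin(YAW),np.cos(YAW)])
s=telemetry.read_state();print(s['ft_force'],(s['ee_pos'][:2]-C)@Y)
for h,z in((.0215,.059),): print(move(np.r_[C+h*Y,z],YAW))
E
```

```text
[ 0.18874046 -0.2858715   0.42274787] 0.021009001765173004
[-0.002 -0.001 -0.023  0.012  0.014  0.011]
```

Emit:
drive_tool:
  series: [0,0,0,0.03,0,0,-1,0,0,0,0.06,0,0,-1,0,0,0,0.09,0,0,-1,0,0,0,0.12,0,0,-1,0,0,0,0.12,0,0,-1]

```text
time: 23.12
ee_pos: [0.4859, -0.1514, 0.0596]
eef_rot: [0.689, 0.724, -0.001, 0.002]
ft_force: [3.9, -15.6, -4.7]
width: 0.0003
grip_force: 7.9
```

Emit:
drive_tool:
  series: [0,0,0,-0.1,0,0,-1,0,0,0,-0.5,0,0,-1,0,0,0,-0.5,0,0,-1,0,0,0,-0.5,0,-0.9,-1,0,0,0,-0.7,0,-1.9,-1,0,0,0,-0.9,0,-2.9,-1,0,0,0,-1.1,0,-3.9,-1,0,0,0,-1.2,0,-4.9,-1,0,0,0,-1.3,0,-5.9,-1,0,0,0,-1.3,0,-6.9,-1]

```text
time: 23.95
ee_pos: [0.488, -0.199, 0.3372]
eef_rot: [0.688, 0.725, -0.0, -0.0]
ft_force: [1.4, 0.5, 0.2]
width: 0.0002
grip_force: 0.0
```

Emit:
drive_tool:
  series: [0,0,0,0,0,0,-1,0,0,0,0,0,0,-1]

```text
time: 24.12
ee_pos: [0.4895, -0.1984, 0.3373]
eef_rot: [0.688, 0.726, 0.001, 0.001]
ft_force: [-0.9, -0.5, -1.0]
width: 0.0003
grip_force: 0.0
```

```bash
python3 - <<'E'
from h import *
import json
w=get_calibration('wrist');a=camera('wrist')[:,:,::-1]
cv2.imwrite('pics/w7.png',a);print(telemetry.read_state()['ee_pos'])
C=np.array([.4878,-.1728]);X=np.array([np.cos(YAW),np.sin(YAW)]);Y=np.array([-X[1],X[0]])
print(proj(w,[np.r_[C+v*Y,.052] for v in(.031,.039)]),proj(w,[np.r_[C+.052*Y,.03]]))
E
```

```text
[ 0.48872678 -0.19843914  0.33543739]
[[323.56987081 148.4535524 ]
 [323.54665599 140.2963056 ]] [[323.54608013 127.29157843]]
```

View pics/w7.png

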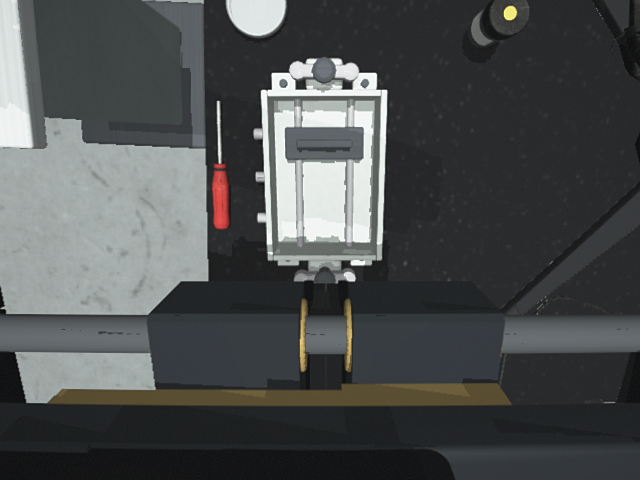

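The carriage block's far edge is at row 127, exactly where it is predicted at the stop, and the tab spans rows 140–150. The left wing at (323,70) and the right wing at (324,275) both stand crosswise, and the arm is clear of everything.

```bash
python3 -c "
from bench import r
print(r.close_job())"
```

```text
the job is handed in; nothing more can be done
None
```

The job is handed in at about 24 s of robot time: both thumbscrews are open, the cover lies flat and handle up on the middle of the pad, and the filter carriage is at its left stop; I saw nothing else on the worktop disturbed.

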